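Pack the oxide bottles in the carrying rack and lock it

ROBOT

A 6-joint arm with a two-finger parallel gripper is mounted at the origin on a cart in front of the work surface, level with it; the furniture and walls round the work are solid. World frame = base frame: x ahead of the robot, y to its left, z up, the work surface at z = 0. Lengths are in mm, angles in rad, forces in N, time in s.
With the tool pointing down it reaches from about 325 to 875 mm from the base axis. Payload 4.4 kg.
Tool frame: the origin (TCP) lies on the centre line of the jaws, within the pads' length; the fingertips stand ahead of it and the grasp point (between the pads) lies 6 mm ahead of it (ctrl.tcp_to_tips is the z of the fingertips in the tool frame, in mm); z points along the fingers, y is the line along which they close (so a half turn about z gives the same grasp; the last joint's range is limited). The gripper opens to 85 mm and grips with 20 to 120 N. Pads are 22 mm wide; open, the fingers measure 114 mm over their backs; the gripper's body (76 mm by 85 mm) begins 54 mm behind the grasp point. The pads swing forward as they close: fully open they stand 13 mm farther back than shut.
Start: joints at [-0.15, 0.207, 1.542, -0, 1.393, -0.15], TCP at [575.002, -0.012, 256.282] pointing down, gripper open.
Joint ranges: [-2.73, 2.73], [-0.86, 2.22], [0.23, 2.46], [-1.11, 4.25], [0.08, 2.63], [-2.82, 2.82]. Speed limits (rad/s): [2.79, 2.79, 3.14, 3.14, 3.14, 3.14].

INTERFACE

Orientations are given as a 3x3 rotation matrix whose columns are the frame's x, y, z axes.
In Python, from plant import ctrl, sensors, optics gives the robot as it stands. Calls block until the motion is done:
- ctrl.move_ptp(position, orientation): joint-space move of the TCP to a pose.
- ctrl.move_l(position, rot=None, vel=150, threshold=None): straight line of the TCP; rot=None keeps the orientation; vel is the mean speed in mm/s. With threshold (N) it stops when the force on the tool has changed by that much, and returns True; else False.
- ctrl.set_joints(angles): joint-space move.
- ctrl.gripper_to(opening, force=None): finger opening in mm; force is the grip in N (None keeps the last); returns when the fingers have stopped.
- ctrl.hold(seconds).
- ctrl.solve_ik(position, orientation): joint angles nearest the present ones, or None.
- sensors.read_state(): the state.
- optics.grab_frame(name): name is "scene" or "side" or "wrist"; returns (picture, depth): 480x640x3 uint8, red, green, blue; 480x640 float32, mm along the optical axis (not along the pixel's ray), 0 where there is no reading.
- optics.camera_params(name): a dict with "mtx" (3x3 intrinsics, pixels), "R" (3x3) and "t" (3): a world point X has camera coordinates R X + t; the wrist camera has in their place "T_tool_cam" (4x4, takes a point from camera to tool coordinates, whose origin is the TCP and whose axes are the flange's). Camera axes: x right, y down, z forward; pixel columns grow to the right and rows downward; lengths in mm; the calibration is good to about 2 mm. A picture is of the moment at which its call begins: read the wrist's pose just before it. camera_params takes no time and is no camera call.
A pose or a line that the arm cannot do raises ctrl.MotionError and nothing moves.
- ctrl.finish_job(): hands the job in; it is judged then, once.
The state is a dict: "t": time; "q": joint angles; "qvel": joint speeds; "tau": joint torques, N m; "eef_pos": TCP position; "eef_rot": TCP orientation; "force": force on the tool from outside, world axes, zero at the start; "wrist_torque": the same for the moment, N m; "grip_width": finger opening in mm; "grasp_force": force on a finger pad.
Only numpy, scipy, OpenCV 4.12 (cv2) and the standard library are available. Lean on these libraries where they do the work, as an engineer would, in place of code of your own. Each camera call takes 0.05 s, during which the arm holds its last target. There are 200 camera calls.

TASK

Take the bamboo stick off the bottle rack and lay it on the bench clear of the rack, and stand all the white oxide bottles that are out on the bench upright in the rack's lane. Then push the sliding end gate fully home until its spring catch snaps up behind it, and after that swing the keeper bar over the bottles until it drops into its detent. Leave the little pot and the tin where they stand.

Things in the scene. Friction and masses are not known exactly. Their poses are not given: they have to be found in the camera images.
- rack: plywood bottle rack screwed to the bench (does not move): one straight lane, inside 74 mm wide (along rack x) and 285 mm long (along rack y, from y = -140 mm, closed end, to +145 mm, the gate), floor 8 mm above the bench, plywood side walls 12 mm thick with their tops 64 mm above the bench. It takes four bottles in single file. Origin: underside below the middle of the lane; rack +x is the side away from the robot, to which gate and bar stand open; z up
- lane_floor (a point): middle of the lane, on its floor (8 mm above the bench)
- gate_pad (a point): aluminium push pad of the gate: upright plate 44 mm wide (rack y), 50 mm high (46 to 96 mm above the bench), 12 mm thick. The point is the centre of its face that looks to rack +x, at 71 mm height, rack y = 151 mm; gate and pad slide along rack x. Pushing this face to rack -x shuts the gate
- gate (a joint): travel of the sliding end gate along rack x, m: 0 fully home across the lane's end, about 0.06 to 0.08 at the start; grows towards rack +x. Sliding friction about 5 N, a few N more over the catch in the last 25 mm, hard stop at 0
- gate_catch (a joint): spring leaf beside the gate's outer rail, rad: 0 sprung up, grows up to about 0.15 while the gate's tab rides over it; snaps back to 0 behind the tab when the gate is within 4 mm of home
- roller: bamboo rolling stick, 215 mm long (its y axis), 18 x 18 mm thick, 35 g; origin: middle of its length, on its underside. Starts lying across the two side walls of the rack
- bar_hinge (a point): axis (vertical) of the keeper bar at the closed end of the rack: rack x = 0, y = -175 mm, at the bar's underside 117 mm above the bench
- bar_peg (a point): round upright aluminium peg, 14 mm across, on the keeper bar 185 mm from the hinge axis; it stands from the bar's top face (133 mm above the bench) to 177 mm. The point is on its axis at 157 mm height. The bar is 18 mm wide, 16 mm high and reaches 368 mm from the hinge
- bar (a joint): angle of the keeper bar, rad: 0 shut, lying along the lane 8 mm over the caps, its end over the round detent post beyond the gate; grows as it opens towards rack +x (clockwise seen from above); 1.3 to 1.55 at the start. Stays where left; the peg needs about 2 N, and some 5 to 10 N over the detent in the last 0.06 rad; hard stop at 0
- bar_detent (a joint): spring ball on the detent post, m: 0 up, pressed down up to about 0.004 while the bar passes; 0 again when the bar has dropped in behind it (bar within about 0.007 rad of 0)
- small_pot: bystander: small pale necked pot, 66 mm across, 82 mm high, standing on the far side of the rack, on the left; origin: centre of its underside
- tin: bystander: squat screw-top tin, 68 mm across, 74 mm high, on the far side of the rack, on the right; origin: centre of its underside
- bottle1: one of up to four like white screw-cap bottles (an absent one reads None): body 58 mm across up to 82 mm high, cap 46 mm across above it, 101 mm high in all, 155 to 310 g, a third full, so its weight sits low. Origin: centre of its underside, z up the bottle. Starts standing on the bench
- bottle2: one of up to four like white screw-cap bottles (an absent one reads None): body 58 mm across up to 82 mm high, cap 46 mm across above it, 101 mm high in all, 155 to 310 g, a third full, so its weight sits low. Origin: centre of its underside, z up the bottle. Starts standing on the bench
- bottle3: one of up to four like white screw-cap bottles (an absent one reads None): body 58 mm across up to 82 mm high, cap 46 mm across above it, 101 mm high in all, 155 to 310 g, a third full, so its weight sits low. Origin: centre of its underside, z up the bottle. Starts standing on the bench
- bottle4: one of up to four like white screw-cap bottles (an absent one reads None): body 58 mm across up to 82 mm high, cap 46 mm across above it, 101 mm high in all, 155 to 310 g, a third full, so its weight sits low. Origin: centre of its underside, z up the bottle. Starts standing on the bench
Not all that is in view belongs to the job. What is shaped like the bottle1 but blue, purple or yellow is not meant.

How it is judged:
By the outcome, as a careful person would: the job done as asked, in the order asked, and still so for the second after the job is handed in, with the robot touching nothing.
Of bottle1, bottle2, bottle3, bottle4 only 2 to 4 are there at a start; the rules pass over those that are not, and their reading is None.
At some moment in a run one of bottle1, bottle2, bottle3, bottle4, roller may be knocked a few centimetres aside while the robot is not near it.
It also fails if it takes over 210 s, if anything falls off the work surface, if the arm or the gripper's body presses on something with over 40 N, if the wrist force passes 120 N, or if a joint passes its speed limit or range.

## Working session

There is one attempt and no reset: what is moved stays moved. The work goes in short steps, each a Python script; the robot and the scene stay as the last script left them, time stands still between calls to the robot, and variables do not carry over. Pictures are saved under pics/ and viewed, at most 14 in all, crops included, and the job is handed in when it is done.

```bash
ls; mkdir -p pics
python3 - <<'E'
from plant import ctrl, sensors, optics
import cv2,numpy as np
for n in("scene","side"):
    im,d=optics.grab_frame(n); cv2.imwrite(f"pics/{n}0.png",im[:,:,::-1]); np.save(f"pics/{n}0.npy",d)
    p=optics.camera_params(n); print(n,p["mtx"].tolist(),(-p["R"].T@p["t"]).round().tolist(),p["R"].round(2).tolist())
print(optics.camera_params("wrist")["T_tool_cam"].round(2).tolist(),ctrl.tcp_to_tips)
s=sensors.read_state();print(s["t"],s["eef_rot"].round(2).tolist())
E
```

```text
pics
scene [[557.4121813618178, 0.0, 318.12790062611225], [0.0, 557.4121813618178, 241.40907273694862], [0.0, 0.0, 1.0]] [-52.0, 916.0, 1124.0] [[-0.8, -0.6, -0.02], [-0.4, 0.55, -0.74], [0.45, -0.58, -0.68]]
side [[437.8593521529076, 0.0, 313.32259684680156], [0.0, 437.8593521529076, 239.72332994648858], [0.0, 0.0, 1.0]] [123.0, 888.0, 570.0] [[-0.87, -0.49, -0.0], [-0.2, 0.35, -0.92], [0.44, -0.8, -0.4]]
[[-0.0, -0.96, -0.28, 71.99], [1.0, 0.0, -0.0, -0.86], [0.0, -0.28, 0.96, -117.34], [0.0, 0.0, 0.0, 1.0]] 25.0
0.1 [[-0.0, 1.0, -0.0], [1.0, 0.0, 0.0], [0.0, -0.0, -1.0]]
```

View pics/scene0.png

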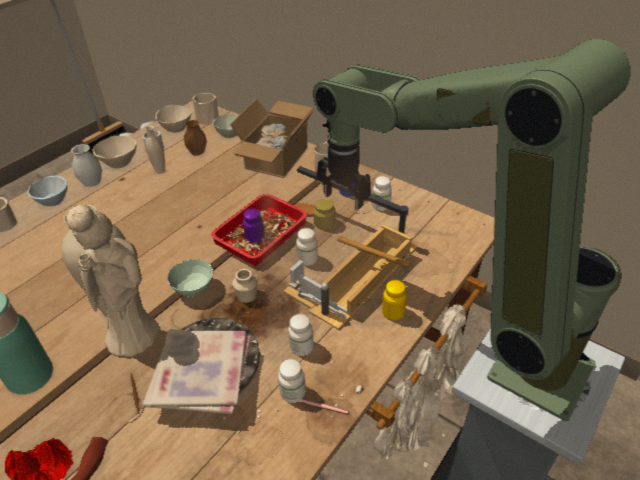

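View pics/side0.png

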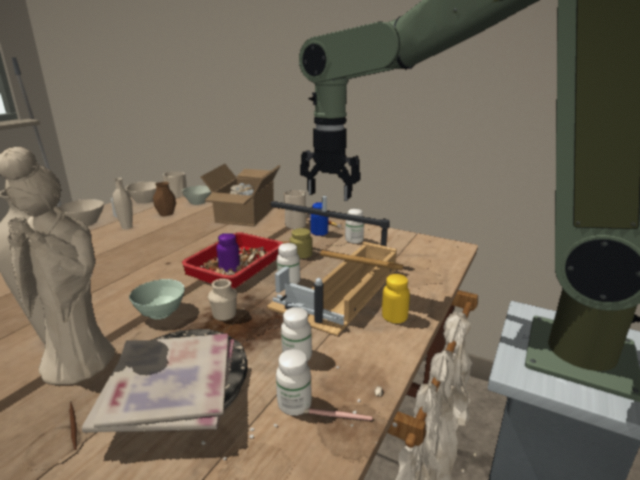

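White bottles at scene pixels (307,246), (301,334), (291,380), (382,192). They fit because they are white with a screw cap. The yellow (395,300), blue (348,185) and purple (253,225) ones are not meant. The pot is at (245,285), the tin at (325,214), and the stick lies across the rack at (372,248). Next I'll take an enlarged crop and a top-down map from depth.

```bash
cat > h.py <<'E'
from plant import ctrl, sensors, optics
import cv2,numpy as np
def cloud(n,d,im=None):
    p=optics.camera_params(n); K=p["mtx"]
    v,u=np.mgrid[0:480,0:640]
    P=np.stack([(u-K[0,2])/K[0,0]*d,(v-K[1,2])/K[1,1]*d,d],-1)
    if "R" in p: return (P-p["t"])@p["R"]
    s=sensors.read_state(); T=p["T_tool_cam"]
    return (P@T[:3,:3].T+T[:3,3])@s["eef_rot"].T+s["eef_pos"]
E
python3 - <<'E'
from h import *
im=cv2.imread("pics/scene0.png")
cv2.imwrite("pics/crop1.png",cv2.resize(im[160:410,265:425],None,fx=2.4*1,fy=2.4,interpolation=cv2.INTER_CUBIC))
sc=0.8
mp=np.zeros((480,800,3),np.uint8); zb=np.full((480,800),-99.)
for n in("side","scene"):
    d=np.load(f"pics/{n}0.npy"); X=cloud(n,d); im=cv2.imread(f"pics/{n}0.png")
    ok=(d>0)&(X[...,2]<190)&(X[...,2]>-20)
    P=X[ok];C=im[ok]
    c=((500-P[:,1])*sc).astype(int); r=((860-P[:,0])*sc).astype(int)
    g=(c>=0)&(c<799)&(r>=0)&(r<479); P,C,c,r=P[g],C[g],c[g],r[g]
    o=np.argsort(P[:,2])
    for i in o:
        if P[i,2]>zb[r[i],c[i]]: zb[r[i]:r[i]+2,c[i]:c[i]+2]=P[i,2]; mp[r[i]:r[i]+2,c[i]:c[i]+2]=C[i]
    if n=="scene":
        for (u,v) in((307,246),(301,334),(291,380),(382,192)):
            m=np.zeros(d.shape,bool); m[v-25:v+10,u-14:u+15]=1
            m&=ok&(abs(X[...,2]-101)<4); q=X[m]; print((u,v),m.sum(),q.mean(0).round(1) if m.sum() else 0, (q.min(0)+q.max(0))/2 if m.sum() else 0)
        for (u,v) in((341,238),(372,248),(402,259),(350,190),(403,214),(297,275),(325,296),(325,205),(245,275)): print((u,v),X[v-1:v+2,u-1:u+2].reshape(-1,3)[4].round())
for y in range(-100,501,100): cv2.putText(mp,str(y),(int((500-y)*sc),10),0,.35,(0,255,0)); cv2.line(mp,(int((500-y)*sc),12),(int((500-y)*sc),18),(0,255,0))
for x in range(300,860,100): cv2.putText(mp,str(x),(0,int((860-x)*sc)),0,.35,(0,255,0))
cv2.imwrite("pics/map.png",mp)
E
```

```text
(307, 246) 139 [677.2  26.4 100.8] [679.00901586  25.01407736 100.86052372]
(301, 334) 233 [499.2 281.  100.8] [499.51252301 280.68456086 100.87404097]
(291, 380) 306 [435.4 394.9 100.7] [435.98737968 393.17499621 100.99661473]
(382, 192) 101 [ 634.7 -305.2  101.2] [ 634.43890233 -304.57985994  101.14894748]
(341, 238) [601. -33.  81.]
(372, 248) [510. -51.  79.]
(402, 259) [421. -61.  81.]
(350, 190) [542.  18. 306.]
(403, 214) [ 491. -177.  125.]
(297, 275) [620. 141.  67.]
(325, 296) [510. 165.  79.]
(325, 205) [ 729. -133.   73.]
(245, 275) [746. 209.  47.]
```

View pics/map.png

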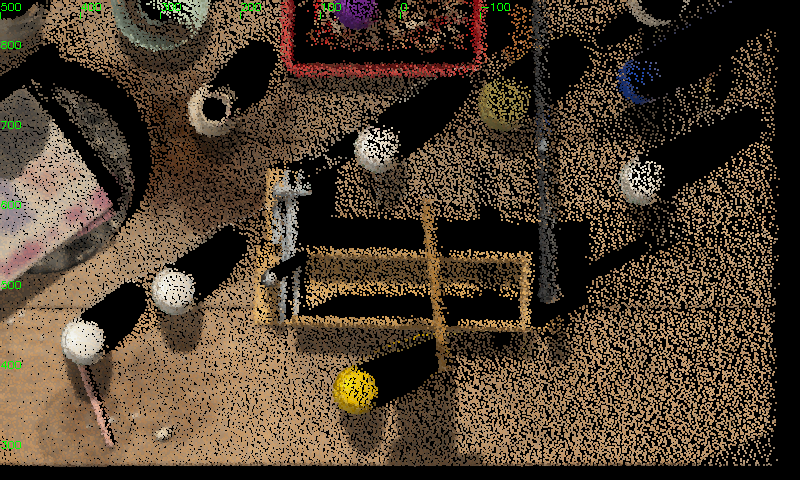

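View pics/crop1.png

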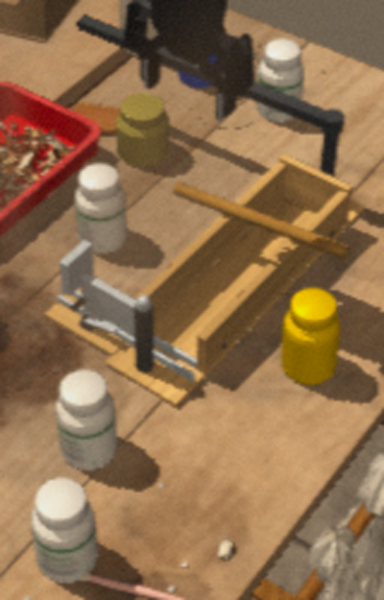

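The map shows white caps at about (679,25), (499,281), (436,393) and (635,-305), and all four look right in the crop. The rack is almost world-aligned, with the gate at +y and the bar pointing to +x. Next I'll fit the rack, stick, pad and bar numerically.

Run:
```python
from h import *
from scipy.optimize import minimize
Ps=[]
for n in("scene",):
    X=cloud(n,np.load(f"pics/{n}0.npy")).reshape(-1,3); Ps.append(X)
X=np.vstack(Ps); x,y,z=X.T
def line(m):
    vx,vy,a,b=cv2.fitLine(X[m][:,:2].astype(np.float32),cv2.DIST_HUBER,0,.01,.01).ravel(); return m.sum(),vx,vy,a,b
B=(z>61.5)&(z<66.5)&(y>-160)&(y<135)
w=B&(x>440)&(x<560)
print("far",line(B&(x>525)&(x<560)&(y<125)&(y>-140)));print("near",line(B&(x>435)&(x<470)&(y<125)&(y>-140)))
E_=B&(x>470)&(x<515)&(y<-120); print("end",E_.sum(),X[E_].mean(0),X[E_][:,1].min(),X[E_][:,1].max())
R=(z>76)&(z<86)&(y>-90)&(y<-10)&(x>380)&(x<640); print("rol",line(R),X[R].min(0),X[R].max(0))
b=(z>128)&(z<138)&(y<-120)&(y>-230)&(x>470)&(x<860); print("bar",line(b),X[b].min(0),X[b].max(0))
p=(z>142)&(z<182)&(y<-100)&(y>-230)&(x>560)&(x<760); print("peg",p.sum(),X[p].mean(0),X[p].max(0))
p=(z>90)&(z<99)&(y>100)&(y<220)&(x>540)&(x<680); print("pad",p.sum(),X[p].mean(0),X[p].min(0),X[p].max(0))
p=(z>85)&(z<140)&(y>140)&(y<220)&(x>440)&(x<560); print("post",p.sum(),X[p].mean(0),X[p].min(0),X[p].max(0))
```

```text
far (np.int64(216), np.float32(0.022110166), np.float32(0.99975556), np.float32(542.55194), np.float32(9.565885))
near (np.int64(245), np.float32(0.021620572), np.float32(0.99976623), np.float32(457.18842), np.float32(5.020153))
end 14 [ 489.72670192 -153.72373445   64.33113765] -156.22093895412206 -150.95300986030549
rol (np.int64(301), np.float32(0.9939506), np.float32(0.109828025), np.float32(495.7987), np.float32(-44.65436)) [396.54905768 -64.98220931  76.05639323] [610.19892032 -27.4121578   85.88416034]
bar (np.int64(382), np.float32(0.9991884), np.float32(0.040279604), np.float32(650.36615), np.float32(-179.40024)) [ 481.87443921 -203.14063457  128.01575551] [ 859.99300746 -164.64883788  137.93759376]<stdin>:15: RuntimeWarning: Mean of empty slice.
  ret = um.true_divide(
Traceback (most recent call last):
ValueError: zero-size array to reduction operation maximum which has no identity
```

```bash
cat >> h.py <<'E'
def rot(f):
    c,s=np.cos(f),np.sin(f); return np.array([[-s,c,0],[c,s,0],[0,0,-1.]])
def st(): 
    s=sensors.read_state(); return "t%.1f w%.1f g%.1f F%s p%s"%(s["t"],s["grip_width"],s["grasp_force"],s["force"].round(1),s["eef_pos"].round(1))
def wristcloud(name=None):
    P=None; p=optics.camera_params("wrist"); s=sensors.read_state(); im,d=optics.grab_frame("wrist")
    K=p["mtx"]; v,u=np.mgrid[0:480,0:640]
    P=np.stack([(u-K[0,2])/K[0,0]*d,(v-K[1,2])/K[1,1]*d,d],-1); T=p["T_tool_cam"]
    W=(P@T[:3,:3].T+T[:3,3])@np.array(s["eef_rot"]).T+s["eef_pos"]; W[d==0]=np.nan
    if name: cv2.imwrite(name,im[:,:,::-1])
    return W,im
E
python3 - <<'E'
from h import *
X=cloud("scene",np.load("pics/scene0.npy")).reshape(-1,3); x,y,z=X.T
for n,m in dict(pad=(z>85)&(z<99)&(y>100)&(y<220)&(x>540)&(x<680),post=(z>85)&(z<140)&(y>140)&(y<220)&(x>440)&(x<560)).items():
    if m.sum(): print(n,m.sum(),X[m].mean(0).round(1),X[m].min(0).round(1),X[m].max(0).round(1))
f=-np.pi/2+.11
ctrl.gripper_to(45,40)
ctrl.move_ptp([503,-45.5,200],rot(f))
W,im=wristcloud("pics/w1.png")
m=(abs(W[...,2]-82)<4)&(abs(W[...,0]-503)<125)&(abs(W[...,1]+45)<40)
q=W[m]; print("roller",m.sum(),q.mean(0).round(1),q.min(0).round(1),q.max(0).round(1))
l=cv2.fitLine(q[:,:2].astype(np.float32),cv2.DIST_HUBER,0,.01,.01).ravel(); print(l)
print(st())
E
```

```text
pad 84 [623.2 136.4  93.4] [616.1 113.8  85.4] [632.9 157.7  98.9]
post 85 [511.1 165.  103.2] [501.6 152.9  85. ] [522.2 171.6 118. ]
roller 5504 [516.8 -44.4  79.9] [396.7 -63.   78. ] [611.2 -28.   83.4]
[ 9.9412006e-01  1.0828337e-01  5.1683948e+02 -4.4345062e+01]
t1.9 w45.5 g0.0 F[-0.3 -0.4  0.7] p[503.5 -45.5 200.4]
```

View pics/w1.png

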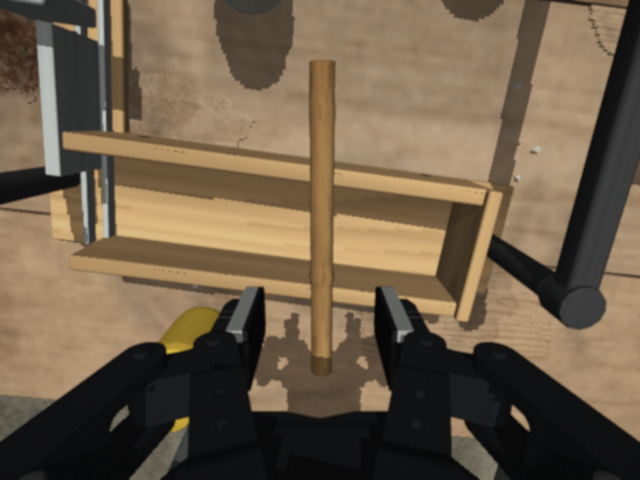

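The wrist view shows the stick crossing the lane and centred between the jaws, from (322,60) to (320,372). The closed end is at about (480,255), and the hinge cap is at (580,305). I'll grasp the stick and lay it down.

Run:
```python
from h import *
f=-np.pi/2+.109
W,_=wristcloud()
q=W[(abs(W[...,2]-64)<3)&(abs(W[...,0]-497)<25)&(W[...,1]<-100)&(W[...,1]>-190)]; print("end",len(q),np.percentile(q,[2,50,98],axis=0).round(1))
q=W[(abs(W[...,2]-64)<3)&(abs(W[...,0]-497)<70)&(W[...,1]<110)&(W[...,1]>-130)]
for s in(-1,1):
    k=q[np.sign(q[:,0]-500)==s]; print(len(k),cv2.fitLine(k[:,:2].astype(np.float32),cv2.DIST_HUBER,0,.01,.01).ravel())
q=W[(W[...,2]>120)&(W[...,2]<150)&(W[...,1]<-150)&(W[...,0]>465)&(W[...,0]<520)]; print("hinge",len(q),np.percentile(q,[2,50,98],axis=0).round(1))
ctrl.move_l([504,-45.3,79],rot(f),vel=100)
ctrl.gripper_to(8,40); print(st())
ctrl.move_l([504,-45.3,230]); print(st())
ctrl.move_ptp([420,-300,150],rot(-np.pi/2))
ctrl.move_l([420,-300,45],vel=150)
ctrl.move_l([420,-300,10],vel=30,threshold=4); print(st())
ctrl.gripper_to(40); ctrl.move_l([420,-300,250]); print(st())
im,d=optics.grab_frame("scene"); cv2.imwrite("pics/scene1.png",cv2.resize(im[150:410,250:520],None,fx=2,fy=2)[:,:,::-1])
```

```text
end 380 [[ 473.6 -186.6   61.1]
 [ 498.7 -153.1   64.1]
 [ 520.9 -152.    66.9]]
4055 [1.9468702e-02 9.9981046e-01 4.5855930e+02 8.9708500e+00]
6000 [ 2.4019033e-02  9.9971151e-01  5.4322626e+02 -5.2837338e+00]
hinge 3292 [[ 485.6 -197.4  121.2]
 [ 501.6 -182.5  133.6]
 [ 519.3 -175.   136.5]]
t3.6 w17.3 g39.4 F[-0.2 -0.2  2.8] p[504.6 -45.5  79.7]
t4.8 w17.4 g39.0 F[-0.9  0.1 -0.1] p[503.1 -45.1 228.7]
t7.4 w17.5 g42.3 F[-1.   1.1  4.5] p[ 419.9 -300.    25.3]
t9.4 w40.3 g0.0 F[ 0.2 -0.5  0.1] p[ 419.5 -299.6  248.9]
```

View pics/scene1.png

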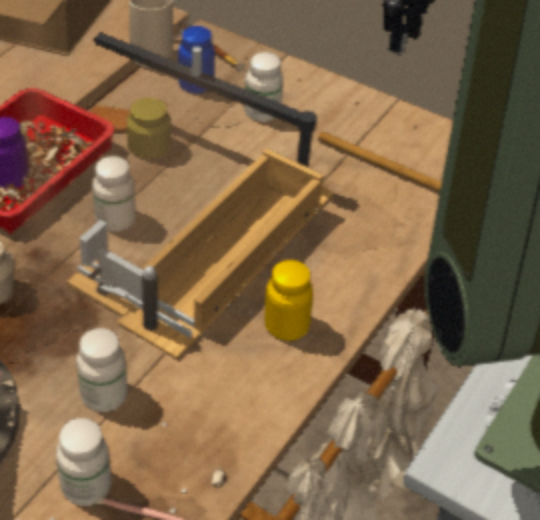

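The stick lies on the bench at (320–440,135–190), clear of the rack. Next is the right-hand bottle.

```bash
cat >> h.py <<'E'
O=np.array([500.,-11.]); YAW=-0.022
def rk(x,y): c,s=np.cos(YAW),np.sin(YAW); return O+[c*x-s*y,s*x+c*y]
def find(p):
    W,im=wristcloud(); m=(abs(W[...,2]-101)<3)&(np.hypot(W[...,0]-p[0],W[...,1]-p[1])<75)
    q=W[m][:,:2].astype(np.float32); (c,r)=cv2.minEnclosingCircle(q); print("cap",len(q),np.round(c,1),round(r,1),"col",im[m].mean(0).round()); return np.array(c),r
def pick(p,f=0.):
    ctrl.gripper_to(78,50); ctrl.move_ptp([*p,290],rot(f))
    c,r=find(p); assert 18<r<28
    ctrl.move_l([*c,150],vel=250); ctrl.move_l([*c,85],vel=120)
    ctrl.gripper_to(40,50); print("grip",st())
    assert 52<sensors.read_state()["grip_width"]<64
    ctrl.move_l([*c,295],vel=200); print("up",st())
def place(ry):
    g=rk(0,ry); ctrl.move_ptp([*g,295],rot(YAW)); ctrl.move_l([*g,115],vel=200)
    ctrl.move_l([*g,90],vel=30,threshold=5); print("down",st())
    ctrl.gripper_to(72); ctrl.move_l([*g,160],vel=100); ctrl.move_l([*g,290],vel=250); print("rel",st())
E
python3 - <<'E'
from h import *
pick((635,-305)); place(-106)
E
```

```text
cap 2253 [ 636.7 -305.9] 23.3 col [218. 218. 206.]
grip t12.9 w53.9 g51.6 F[-0.3 -1.   6.2] p[ 638.1 -307.1   87.6]
up t14.2 w54.0 g50.8 F[-0.2 -1.  -1. ] p[ 635.9 -305.3  292.5]
down t16.8 w53.5 g52.0 F[-0.   0.4  4.2] p[ 497.5 -117.    95.5]
rel t18.6 w72.0 g0.0 F[-0.7  0.5 -0.3] p[ 496.8 -116.6  288.2]
```

Run:
```python
from h import *
W,im=wristcloud("pics/w2.png")
m=(abs(W[...,2]-109)<5)&(np.hypot(W[...,0]-498,W[...,1]+117)<60); q=W[m]
print(m.sum(),np.median(q[:,2]),cv2.minEnclosingCircle(q[:,:2].astype(np.float32)),rk(0,-106))
```

```text
2462 108.01427277442517 ((496.1825256347656, -116.28072357177734), 23.385343551635742) [ 497.66818811 -116.97434903]
```

View pics/w2.png

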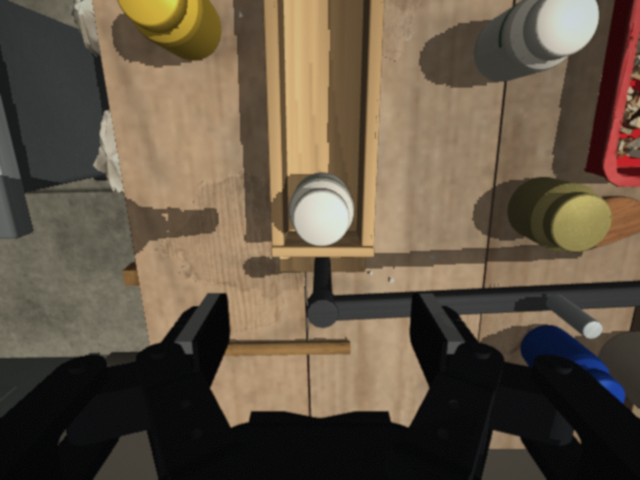

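Bottle 1 stands upright in the lane's closed end at (322,210). The next three follow.

Run:
```python
from h import *
for p,s in(((679,25.5),-38),((499.5,281),30),((436,394),98)):
    pick(p); place(s)
ctrl.move_l([*rk(0,40),330])
W,im=wristcloud("pics/w3.png")
im,d=optics.grab_frame("scene"); cv2.imwrite("pics/scene2.png",cv2.resize(im[150:410,250:520],None,fx=2,fy=2)[:,:,::-1])
```

```text
cap 2269 [678.   26.2] 23.3 col [228. 228. 219.]
grip t21.6 w53.9 g50.8 F[-2.3 -0.2  4.2] p[678.9  26.1  87.4]
up t22.8 w54.0 g50.9 F[-0.3  0.4 -2.9] p[677.1  26.3 292.7]
down t25.2 w53.6 g52.2 F[-1.6 -1.1  4.7] p[498.9 -49.4  95.5]
rel t27.1 w72.0 g0.0 F[-1.3 -0.5 -0.3] p[498.3 -48.8 288.2]
cap 2264 [499.7 280.9] 23.2 col [226. 226. 216.]
grip t30.3 w54.0 g52.4 F[-1.   0.   5.8] p[500.9 281.4  86.9]
up t31.5 w53.8 g52.9 F[ 0.1 -0.5 -2.9] p[498.7 280.6 293. ]
down t34.3 w53.4 g53.7 F[-0.9  0.9  4.2] p[500.4  19.1  95. ]
rel t36.1 w71.5 g0.0 F[ 0.3 -0.2  0. ] p[499.7  19.1 288.3]
cap 2267 [436. 395.] 23.3 col [217. 216. 205.]
grip t39.5 w53.5 g52.2 F[-0.7 -0.6  6.5] p[437.2 395.8  87. ]
up t40.7 w53.2 g53.3 F[-0.3  0.  -2.3] p[435.1 394.4 293. ]
down t43.6 w53.3 g54.0 F[0.2 0.5 3.2] p[502.   86.9  95. ]
rel t45.4 w71.8 g0.0 F[-0.2 -0.3 -0.6] p[501.2  87.  288.2]
```

View pics/w3.png

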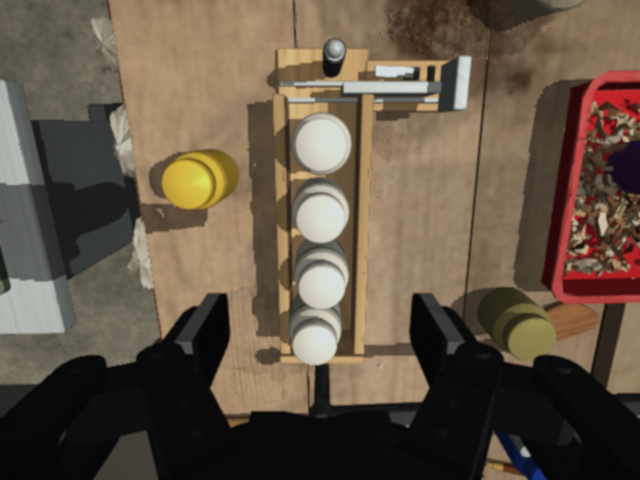

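View pics/scene2.png

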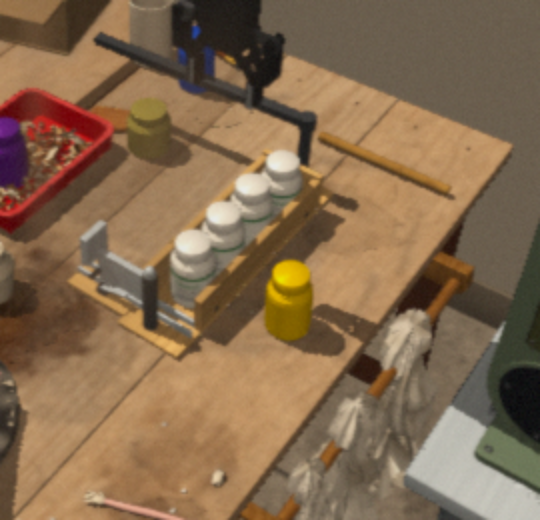

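All four bottles stand in the lane at (322,143), (321,212), (322,277) and (314,335). The gate pad is at (458,82). Now the gate.

Run:
```python
from h import *
W,im=wristcloud(); q=W[(W[...,2]>85)&(W[...,2]<100)&(W[...,0]>580)&(W[...,0]<680)&(W[...,1]>100)&(W[...,1]<180)]
print(len(q),np.percentile(q,[2,50,98],axis=0).round(1))
fx,yc=np.percentile(q[:,0],98),(np.percentile(q[:,1],2)+np.percentile(q[:,1],98))/2
ux=np.array([np.cos(YAW),np.sin(YAW)]); a=np.array([fx,yc])
ctrl.gripper_to(0,40)
P=lambda d,z:[*(a+ux*d),z]
ctrl.move_ptp(P(45,250),rot(YAW)); ctrl.move_l(P(45,90),vel=200)
print("hit",ctrl.move_l(P(-45,90),vel=60,threshold=30),st())
print("stop",ctrl.move_l(P(-110,90),vel=25,threshold=25),st())
ctrl.hold(.3); print(st())
```

```text
901 [[618.2 114.6  86.1]
 [622.7 135.9  95.4]
 [629.9 156.   97.2]]
hit False t50.3 w-0.2 g1.8 F[ 4.2  0.2 -2.6] p[585.  136.4  90.1]
stop True t51.2 w-0.1 g1.1 F[ 1.9  0.5 -1. ] p[580.3 136.5  90.5]
t51.5 w0.0 g0.9 F[1.4 0.5 1.7] p[580.4 136.5  90.2]
```

Run:
```python
from h import *
s=sensors.read_state(); p=s["eef_pos"]; ux=np.array([np.cos(YAW),np.sin(YAW),0])
for k in range(2):
    print("stop",ctrl.move_l(p-ux*20,vel=20,threshold=35),st()); ctrl.hold(.2); print(st())
p=sensors.read_state()["eef_pos"]
ctrl.move_l(p+ux*40); ctrl.move_l([p[0]+40,p[1],290]); ctrl.move_l([*rk(30,60),330],rot(YAW))
W,im=wristcloud("pics/w4.png"); q=W[(W[...,2]>85)&(W[...,2]<100)&(W[...,0]>540)&(W[...,0]<680)&(W[...,1]>100)&(W[...,1]<180)]
print(len(q),np.percentile(q,[2,50,98],axis=0).round(1))
cv2.imwrite("pics/w4.png",np.hstack([cv2.resize(im[20:260,220:540],(640,480))])[:,:,::-1]); print(st())
```

```text
stop True t52.1 w-0.0 g1.4 F[ 2.5  0.3 -0.3] p[580.4 136.5  91. ]
t52.3 w0.4 g1.3 F[ 2.3  0.2 -0.3] p[580.4 136.5  91. ]
stop True t52.9 w-0.1 g1.5 F[ 3.1  0.  -0.9] p[580.5 136.5  91.9]
t53.1 w-0.1 g1.3 F[ 3.1  0.8 -0. ] p[580.5 136.5  91.8]
720 [[553.3 116.1  89.9]
 [559.3 137.5  95.6]
 [565.  157.3  97.3]]
t56.1 w-0.0 g0.0 F[-0.3 -0.5 -0.2] p[531.5  48.8 329.5]
```

View pics/w4.png

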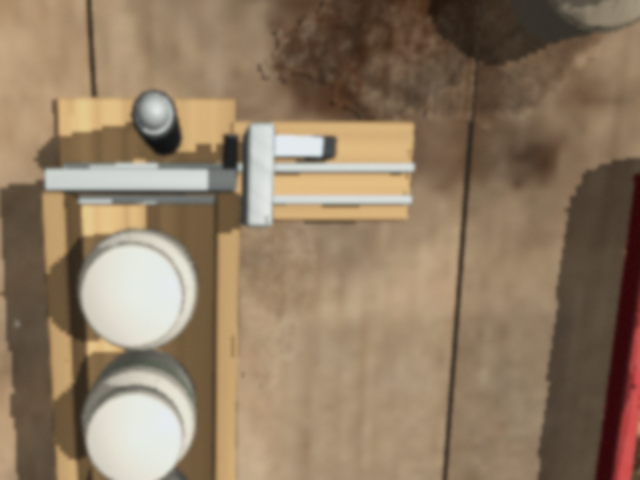

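The gate is across the lane end, and the stop position was the same three times at 35 N. The catch leaf is visible at (300,145) beside the pad. Next is the bar: locate the peg.

Run:
```python
from h import *
ctrl.gripper_to(36,40)
ctrl.move_ptp([660,-178,320],rot(-1.53))
W,im=wristcloud("pics/w5.png")
q=W[(W[...,2]>171)&(W[...,2]<181)&(abs(W[...,0]-681)<40)&(abs(W[...,1]+178)<40)]
print(len(q),np.median(q,axis=0).round(1) if len(q) else 0, cv2.minEnclosingCircle(q[:,:2].astype(np.float32)) if len(q) else 0)
H=rk(0,-175); print("hinge",H)
if len(q):
    c=np.median(q,axis=0)[:2]; v=c-H; print("r",np.hypot(*v),"alpha",np.arctan2(v[1],v[0]),st())
```

```text
304 [ 681.1 -181.3  176.5] ((680.7481079101562, -181.45309448242188), 6.896284103393555)
hinge [ 496.15031056 -185.95765171]
r 184.97742752523826 alpha 0.02493150797925548 t57.7 w36.3 g0.0 F[-0.3  0.5  0.7] p[ 659.9 -176.9  320.3]
```

Run:
```python
from h import *
H=rk(0,-175)
def go(a,z=165,v=120,th=None): return ctrl.move_l([*(H+185*np.array([np.cos(a),np.sin(a)])),z],rot(a-np.pi/2),vel=v,threshold=th)
a0=.025; ae=np.pi/2+YAW
go(a0,250); go(a0,165,100)
ctrl.gripper_to(25); print(st())
for a in np.linspace(a0,ae-.12,11)[1:]: 
    if go(a,th=30): print("hit",a); break
    f=sensors.read_state()["force"]; print(a.round(2),f.round(1))
print(st())
print(go(ae-.02,v=30,th=35),st()); print(go(ae+.08,v=25,th=35),st())
ctrl.hold(.2); print(st(),sensors.read_state()["eef_pos"][:2]-rk(0,10))
```

```text
t59.7 w24.9 g0.0 F[0.1 0.6 0.6] p[ 681.5 -181.5  165.9]
0.17 [ 0.9  0.3 -0.3]
0.31 [ 0.7  1.1 -0.6]
0.45 [-0.   0.8  1.2]
0.59 [-0.4 -0.2 -0.3]
0.73 [ 0.7 -0.8  0.4]
0.87 [0.4 0.3 0.8]
1.01 [ 0.1 -0.4 -0.4]
1.15 [-0.7 -0.1  0.6]
1.29 [ 0.2  0.2 -0.1]
1.43 [-0.2  0.5 -0.5]
t63.4 w24.9 g0.0 F[-0.2  0.5 -0.5] p[523.2  -3.1 165.2]
False t64.1 w25.4 g2.4 F[ 5.4 -2.7 -1.7] p[504.7  -1.5 165.3]
True t64.8 w24.9 g1.7 F[ 3.1  0.5 -1.1] p[495.4  -1.7 165.5]
t65.0 w24.5 g1.6 F[ 3.2  1.5 -1. ] p[495.4  -1.7 165.5] [-4.82621294 -0.73089814]
```

Run:
```python
from h import *
p=sensors.read_state()["eef_pos"]
print(ctrl.move_l([p[0]-8,p[1],p[2]],vel=20,threshold=30),st())
p=sensors.read_state()["eef_pos"]
ctrl.move_l([p[0]+5,p[1],p[2]],vel=20); ctrl.gripper_to(34); ctrl.move_l([p[0]+5,p[1],290]); 
ctrl.move_l([560,-50,400])
W,im=wristcloud("pics/w6.png")
q=W[(W[...,2]>171)&(W[...,2]<181)&(abs(W[...,0]-500)<40)&(abs(W[...,1]+1)<40)]
if len(q): print("peg",np.median(q,axis=0).round(1),rk(0,10))
ctrl.move_ptp([450,-250,400],rot(0))
a,_=optics.grab_frame("scene"); b,_=optics.grab_frame("side")
cv2.imwrite("pics/fin.png",np.hstack([cv2.resize(a[170:390,240:440],(400,440)),cv2.resize(b[190:370,180:420],(400,440)[:1]+(300,)) if 0 else cv2.resize(b[190:410,200:400],(400,440))])[:,:,::-1]); print(st())
```

```text
True t65.3 w25.2 g1.8 F[ 3.9  0.3 -1.2] p[495.5  -1.7 165.8]
peg [500.7  -2.4 176.6] [500.21998225  -1.0024199 ]
t69.1 w34.2 g0.0 F[1.2 0.2 0.1] p[ 450.8 -248.8  400. ]
```

View pics/fin.png

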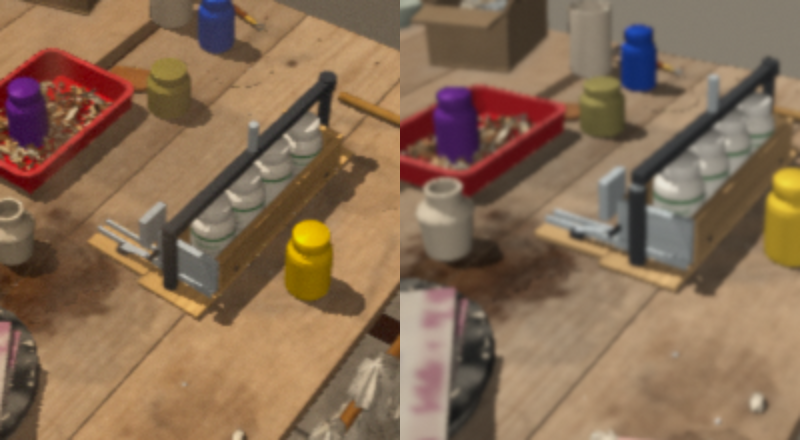

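View pics/w6.png

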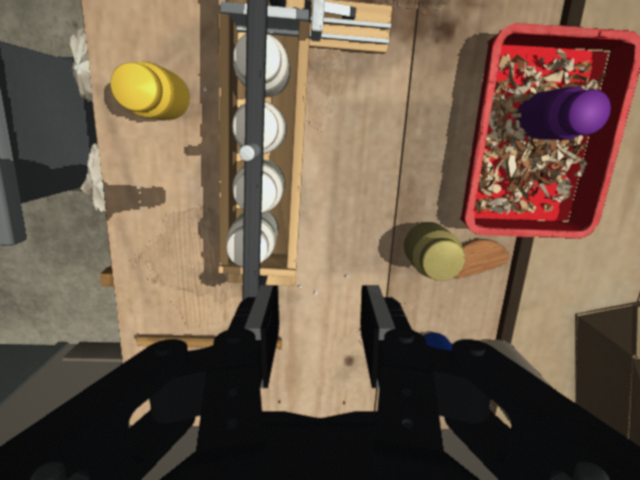

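The bar lies along the lane over all four upright bottles, with its end on the post. The gate is shut, and the stick, pot and tin are as they should be, so I'm handing in.

```bash
python3 -c "
from plant import ctrl
print(ctrl.finish_job())"
```

```text
the job is handed in; nothing more can be done
None
```

I handed the job in: the stick is on the bench, all four white bottles stand in the lane, and the gate and then the bar were pushed to their hard stops. I judged the catch and detent from those stops and the pictures, not from direct readings; the pot and tin weren't moved.

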